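# Dial open the strongbox padlock and hold it up

### The job

The combination padlock on the blue sample strongbox has to come off so that the custodian can see the hasp is free. Its code: turn the dial left (anticlockwise) to its stop, then right four clicks, then back left two clicks; then draw the lock body back so that the shackle comes fully open, slide the freed shackle leg out of the hasp staple and lift the lock away, leaving the cool pack, the blue tube rack and the petri dish where they are. Finish holding the lock up in the gripper, dial upward and shackle still open, clearly above the strongbox (about 10 cm), and keep holding it: do not put it down or let go.

Things in the scene. Friction and masses are not known exactly. Their poses are not given: they have to be found in the camera images.
- strongbox: Blue steel strongbox, 280 x 220 mm, 85 mm high, bolted down. On its top lie a 3 mm steel lock plate and a hasp leaf, their upper faces 88 mm above the bench. Origin: centre of its underside. Its +x points from its front edge to its hinged rear flap, roughly away from the robot; z up.
- lock_plate (a point): Centre of the lock plate's upper face, on which the padlock lies. Two turned-up lips 8.5 mm high run along the strongbox's x beside it, inner faces 65 mm apart, from 46 mm in front of to 46 mm behind this point; they guide the padlock's case as it slides along x.
- staple_eye (a point): Middle of the hasp staple's opening, 14 mm above the lock plate. The staple is a closed upright loop of 5 mm steel bar fixed to the strongbox; the opening, 18 mm wide and 22 mm high from the plate, looks along the strongbox's x; its top is 27 mm above the plate. At the start the short leg of the shackle passes through it.
- padlock: Loose padlock, about 0.6 kg, aluminium case 62 (x) by 60 (y) by 28 mm thick, lying dial up on the lock plate between the lips, 2.5 mm free at each side. Origin: centre of the case's underside, under the dial's axis. Its +x points from case to shackle bow, along the strongbox's +x; z up out of the dial face.
- case_face (a point): Middle of the face of the case from which the shackle comes, 31 mm from the padlock's origin along its x, 14 mm above its underside. With the shackle fully open, the short leg's tip stands 20 mm in front of this face: slide the lock forward (+x) until the staple is in this gap, 10 mm in front of the face, then lift the lock straight up.
- dial_grip (a point): On the dial's axis, 41 mm above the padlock's underside, half way up the black knurled knob (30 mm across, 20 mm high, from 31 to 51 mm above the underside; under it a flange 38 mm across and 3 mm thick). Grip it across from above in any direction; the lock can be drawn along and carried by this knob too.
- dial (a joint): Dial angle, rad: 0 in the notch at the left stop, growing as it turns right (clockwise from above). Notches (clicks) at 0, 0.349, 0.698, 1.047 and 1.396; hard stops at -0.05 and 1.47; up to 0.13 N m to turn. Code: 0, then 1.396 (sets a hidden second wheel), then 0.698, each within 0.13 rad. After a slip begin again at 0.
- dial_pointer (a point): Outer end of the red pointer line on the knob's silver top, 13.8 mm from the axis. White ticks every 20 degrees stand round the dial; the pointer is at the red tick at the left stop, and points straight at the shackle bow (+x) at the open position, two clicks right of it.
- shackle (a joint): How far the shackle is out of the case, m: 0 shut, 0.028 fully open; stays where it is left (1.5 N friction). To open: with the code set, draw the case back along its -x; the bow catches on the staple after about 10 mm, then the shackle comes out 28 mm to its stop. With a wrong code it is locked (1 mm play).
- shackle_bow (a point): Middle of the shackle's bow, on its centre line. The shackle is an 8 mm round steel bar lying 14 mm above the padlock's underside, legs 36 mm apart: long leg at y = +18 mm of the padlock, short leg at y = -18 mm. Shut, this point is 63 mm from the padlock's origin, 32 mm in front of the case.
- shackle_tip (a point): Free end of the shackle's short leg, on its centre line; 8 mm inside the case when shut, 20 mm in front of it when fully open.
- cool_pack: Pale grey block-shaped cool pack with rounded edges, 112 x 92 x 58 mm, on the bench left of the strongbox. Bystander. Origin: centre of its underside.
- tube_rack_blue: Blue tube rack holding two white tubes, 108 x 84 x 46 mm, on the bench right of the strongbox. Bystander. Origin: centre of its underside.
- petri_dish: Clear petri dish, 90 mm across, 16 mm high, lying behind left of the strongbox. Bystander. Origin: centre of its underside.

How it is judged:
By the outcome, as a careful person would: the job done as asked, in the order asked, and still so for the second after the job is handed in, while the arm keeps its last pose, push and grip.
It also fails if it takes over 45 s, if anything falls off the work surface, if the arm or the gripper's body presses on something with over 40 N, if the wrist force passes 120 N, or if a joint passes its speed limit or range.

### The arm

A 6-joint arm with a two-finger parallel gripper is mounted at the origin on a cart in front of the work surface, level with it; the furniture and walls round the work are solid. World frame = base frame: x ahead of the robot, y to its left, z up, the work surface at z = 0. Lengths are in m, angles in rad, forces in N, time in s.
With the tool pointing down it reaches from about 0.35 to 0.85 m from the base axis. Payload 8.1 kg.
Tool frame: the origin (TCP) lies on the centre line of the jaws, within the pads' length; the fingertips stand 22 mm ahead of it and the grasp point (between the pads) lies 3 mm ahead of it; z points along the fingers, y is the line along which they close (so a half turn about z gives the same grasp; the last joint's range is limited). The gripper opens to 93 mm and grips with 3 to 60 N. Pads are 15 mm wide; open, the fingers measure 128 mm over their backs; the gripper's body (75 mm by 188 mm) begins 65 mm behind the grasp point.
Start: joints at [-1.233, 0.13, 1.488, -0, 1.523, -0.085], TCP at [0.246, -0.547, 0.241] pointing down, gripper open.
Joint ranges: [-2.96, 2.96], [-0.89, 2.26], [0.02, 2.5], [-1.34, 4.48], [0, 2.73], [-2.66, 2.66]. Speed limits (rad/s): [2.39, 2.39, 2.79, 3.14, 3.14, 3.14].

### API

Orientations are given as a rotation vector (axis times angle).
In Python, from plant import robot, optics, status gives the robot as it stands (robot), with the cameras (optics) and the readings (status).
- The arm moves only by the shell command python3 inch.py [FORCE], which reads ROWS from standard input. ROWS is a JSON list of rows, 1 to 20 of them, each an object with the fields finger_gap (the finger opening in m), trans (a list: dx, dy, dz in fractions of the full range, 1 being 0.3 m), twist (a turn about the tool's z in parts of the range, where 1.0 means pi rad); a field left out counts as zero (the opening has to be given); each row shifts and turns the commanded pose from where the row before left it, along the tool's axes as they then stand; what a row does not reach is not made up. A row lasts 1/10 s, in which the tool goes at most 0.05 m and 0.15 rad, less where a joint would pass 70% of its speed; a pose out of reach is approached as far as the arm can. The fingers move at their own pace and stop on an object; FORCE is the grip in N (left out, the last holds). Time passes only in rows, so rows that do not move let the fingers close. It prints the time, the measured TCP pose, the force, the opening and the grip force at its end. Input that does not fit is refused with a message, and nothing moves.
- status.read_state(): the state, without advancing time (a new reading comes with each control period).
- optics.read_camera(name): name is "side" or "top"; returns a dict with "image" (480x640x3 uint8, red, green, blue), "fx", "fy", "cx", "cy" (pixels), "dist" ([k1, k2, p1, p2, k3] as OpenCV has them; the pictures are not rectified), "R" (3x3) and "t" (3): a world point X has camera coordinates R X + t. Camera axes: x right, y down, z forward; pixel columns grow to the right and rows downward; lengths in m; the calibration is good to about 2 mm. A picture is of the moment at which its call begins. There is no depth.
- robot.close_job(): hands the job in; it is judged then, once.
The state is a dict: "t": time; "q": joint angles; "dq": joint speeds; "joint_torque": joint torques, N m; "tool_pos": TCP position; "orientation": TCP orientation; "force": force on the tool from outside, world axes, zero at the start; "wrist_torque": the same for the moment, N m; "opening": finger opening in m; "gripper_force": force on a finger pad.
Only numpy, scipy, OpenCV 4.12 (cv2) and the standard library are available. Lean on these libraries where they do the work, as an engineer would, in place of code of your own. Each camera call takes 0.05 s, during which the arm holds its last target. There are 200 camera calls.

## Working session

There is one attempt and no reset: what is moved stays moved. The work goes in short steps, Python scripts to look and compute and a shell command to move; the robot and the scene stay as the last step left them, time stands still between calls to the robot, and variables do not carry over. Pictures are saved under pics/ and viewed, at most 10 in all, crops included, and the job is handed in when it is done.

```bash
ls; mkdir -p pics; python3 - <<'E'
from plant import robot, optics, status
import cv2
for n in("top","side"):
    c=optics.read_camera(n); cv2.imwrite(f"pics/{n}0.png",c["image"][:,:,::-1])
    print(n,c["fx"],c["cx"],c["cy"],c["dist"],c["R"],c["t"])
print(status.read_state())
E
```

```text
inch.py
pics
plant.py
top 445.69724519325354 323.1537560662047 234.5327888457212 [-0.04684262  0.          0.          0.          0.        ] [[ 0.02212482 -0.99972186 -0.00816719]
 [-0.99340259 -0.02106404 -0.11272798]
 [ 0.1125246   0.01060739 -0.99359232]] [-0.01793335  0.55269917  0.97437719]
side 575.4407093974435 323.04975019732893 242.88265111244078 [-0.1320024  0.         0.         0.         0.       ] [[-0.99990945 -0.00325704 -0.01305668]
 [ 0.00980538  0.48816987 -0.87269355]
 [ 0.00921628 -0.87274256 -0.48809373]] [0.55211816 0.07937114 1.20110358]
{'t': 0.1, 'q': array([-1.23339356e+00,  1.31034586e-01,  1.48913613e+00, -3.13761091e-05,
        1.52299551e+00, -8.54342360e-02]), 'dq': array([ 0.00049275, -0.00098747, -0.00390407,  0.00139198, -0.00033528,
       -0.0009808 ]), 'joint_torque': array([ 1.15513245e-03, -5.61342824e+01, -4.93095875e+01,  7.68751488e-02,
        2.90874322e-02, -6.10295456e-05]), 'tool_pos': array([ 0.24604877, -0.54672703,  0.23974162]), 'orientation': array([-3.07011967e+00, -6.58929446e-01,  3.59237377e-04]), 'force': array([ 0.93315205,  0.18475024, -0.76016014]), 'wrist_torque': array([0.03621711, 0.02228654, 0.00976254]), 'gripper_force': 0.0, 'opening': 0.09295088710915304}
```

View pics/top0.png

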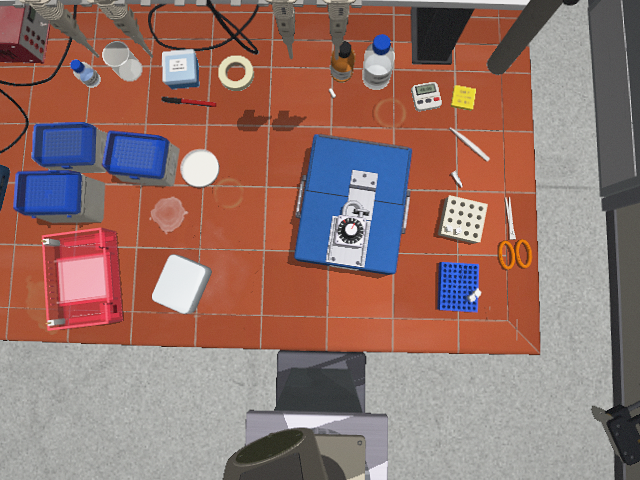

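View pics/side0.png

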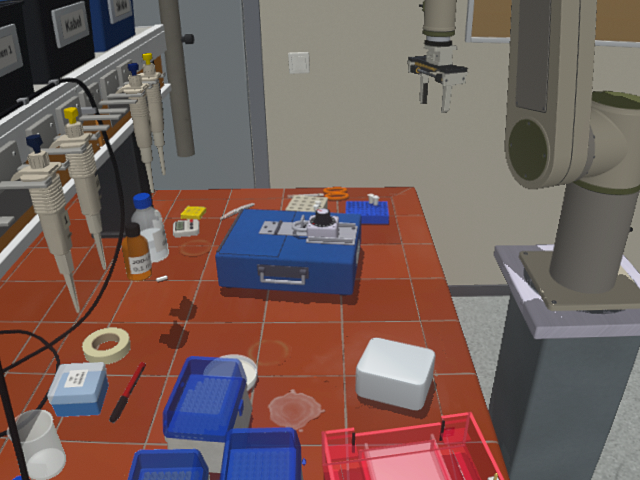

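The top view shows the strongbox at about (355,205), with the padlock dial near (350,230) and the bow near (355,208). The cool pack is at (181,284), the rack at (459,287) and the dish at (200,168). I'll crop in on the lock and measure it.

```bash
cat > h.py <<'E'
from plant import robot, optics, status
import cv2, numpy as np
def ray(c,uv):
    K=np.array([[c["fx"],0,c["cx"]],[0,c["fy"],c["cy"]],[0,0,1]])
    p=cv2.undistortPoints(np.array([[uv]],float),K,np.array(c["dist"],float))[0,0]
    R=np.array(c["R"]);return -R.T@np.array(c["t"]),R.T@np.array([p[0],p[1],1])
def plane(c,uv,z):
    o,d=ray(c,uv);return o+d*(z-o[2])/d[2]
def tri(c1,u1,c2,u2):
    A=[];b=[]
    for c,u in((c1,u1),(c2,u2)):
        o,d=ray(c,u);d=d/np.linalg.norm(d);M=np.eye(3)-np.outer(d,d);A.append(M);b.append(M@o)
    return np.linalg.lstsq(np.vstack(A),np.hstack(b),rcond=None)[0]
def proj(c,X):
    K=np.array([[c["fx"],0,c["cx"]],[0,c["fy"],c["cy"]],[0,0,1]])
    return cv2.projectPoints(np.array([X],float),cv2.Rodrigues(np.array(c["R"]))[0],np.array(c["t"],float),K,np.array(c["dist"],float))[0][0,0]
def crop(c,u0,v0,u1,v1,k):
    return cv2.resize(c["image"][v0:v1,u0:u1,::-1],None,fx=k,fy=k,interpolation=cv2.INTER_CUBIC)
E
python3 - <<'E'
from h import *
t=optics.read_camera("top");s=optics.read_camera("side")
a=crop(t,315,165,385,275,5);b=crop(s,255,195,370,265,5) 
im=np.zeros((550,800,3),np.uint8);im[:550,:350]=a; b=cv2.resize(b,(450,274));im[:274,350:]=b
cv2.imwrite("pics/crop1.png",im)
# blue box top corners
h=cv2.cvtColor(t["image"],cv2.COLOR_RGB2HSV)
m=cv2.inRange(h,(100,130,90),(118,255,255));m[:,:285]=0;m[:,425:]=0;m[:125]=0
r=cv2.minAreaRect(np.vstack([x for x in cv2.findContours(m,0,2)[0] if cv2.contourArea(x)>200]))
B=cv2.boxPoints(r);P=[plane(t,p,.085) for p in B]
print(B);print(np.array(P).round(4),np.mean(P,0))
E
```

```text
[[293.57703 258.48657]
 [312.30316 133.64548]
 [413.33008 148.7995 ]
 [394.60394 273.6406 ]]
[[ 0.4944  0.0551  0.085 ]
 [ 0.7694  0.0222  0.085 ]
 [ 0.7397 -0.1995  0.085 ]
 [ 0.4669 -0.1594  0.085 ]] [ 0.61756498 -0.07038356  0.085     ]
```

View pics/crop1.png

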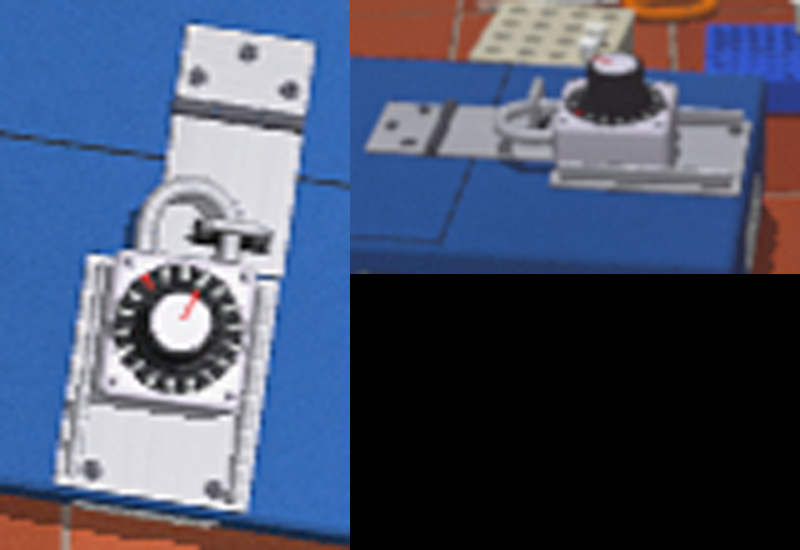

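The crop shows the knob top at about (351,229.4), the pointer end at (354.6,223), the red tick at (344.4,221.6) and the staple at about (361,212). The pointer sits roughly 3 clicks right of the stop. Next I'll measure these precisely.

```bash
cat > knob.py <<'E'
from h import *
t=optics.read_camera("top");s=optics.read_camera("side")
im=t["image"].astype(int)
# knob silver top: bright blob near (351,229)
k=8;u0,v0=335,212
z=cv2.resize(t["image"][v0:v0+34,u0:u0+34],None,fx=k,fy=k,interpolation=cv2.INTER_CUBIC).astype(int)
pix=lambda c:(np.array(c)+.5)/k-.5+[u0,v0]
red=((z[...,0]-np.maximum(z[...,1],z[...,2]))>60).astype(np.uint8)
lit=((z.min(2)>140)|(red>0)).astype(np.uint8)
n,l,st,ce=cv2.connectedComponentsWithStats(cv2.morphologyEx(lit,cv2.MORPH_OPEN,np.ones((9,9))))
i=min(range(1,n),key=lambda i:np.hypot(*(pix(ce[i])-[351,229.4])))
print("disc",pix(ce[i]),st[i]); c=plane(t,pix(ce[i]),.139);print("knob",c)
n,l,st,ce=cv2.connectedComponentsWithStats(red)
for j in range(1,n):
    if st[j,4]>20:
        q=pix(ce[j]);zz=.139 if np.hypot(*(q-[352.5,226]))<4 else .119
        p=plane(t,q,zz)-c; print("red",q,st[j,4],p[:2],"az",np.degrees(np.arctan2(p[1],p[0])))
E
python3 knob.py; python3 - <<'E'
from h import *
t=optics.read_camera("top");s=optics.read_camera("side")
print("tri",tri(t,(351,229.4),s,(322.2,211.6)))
f=lambda x,y:(315+x/5,165+y/5)
for n,p,q,z in [("leafL",(170,110),(186,25),.088),("leafR",(303,128),(316,40),.088),("leaffront",(172,98),(303,117),.088),("lipL",(60,470),(88,262),.0965),("lipR",(248,500),(276,285),.0965),("caseF",(105,402),(240,412),.116),("caseL",(105,402),(120,252),.116),("caseR",(240,412),(258,268),.116)]:
    a=plane(t,f(*p),z);b=plane(t,f(*q),z);d=b-a;print(n,a.round(4),b.round(4),np.degrees(np.arctan2(d[1],d[0])).round(1))
for n,p,z in [("stapletopL",(193,237),.115),("stapletopR",(268,240),.115),("bow",(185,185),.102)]: print(n,plane(t,f(*p),z))
from scipy.spatial.transform import Rotation as R
print(R.from_rotvec(status.read_state()["orientation"]).as_matrix().round(3))
E
```

```text
disc [350.77692847 228.83700912] [  82   89   95   96 7130]
knob [ 0.55347462 -0.06249946  0.139     ]
red [344.03950297 220.73089763] 337 [0.01912282 0.01312854] az 34.47107763367217
red [352.75203155 225.24533939] 523 [ 0.00738448 -0.00387222] az -27.671318021314313
tri [ 0.55251663 -0.0630951   0.13633834]
leafL [ 0.6507 -0.06    0.088 ] [ 0.6884 -0.0663  0.088 ] -9.6
leafR [ 0.6441 -0.1173  0.088 ] [ 0.683  -0.1226  0.088 ] -7.8
leaffront [ 0.656  -0.0607  0.088 ] [ 0.6489 -0.1173  0.088 ] -97.2
lipL [ 0.4941 -0.0159  0.0965] [ 0.5825 -0.0258  0.0965] -6.5
lipR [ 0.4833 -0.0948  0.0965] [ 0.5743 -0.1055  0.0965] -6.7
caseF [ 0.5214 -0.0338  0.116 ] [ 0.5185 -0.0894  0.116 ] -93.0
caseL [ 0.5214 -0.0338  0.116 ] [ 0.584  -0.0388  0.116 ] -4.6
caseR [ 0.5185 -0.0894  0.116 ] [ 0.5785 -0.0961  0.116 ] -6.4
stapletopL [ 0.59108437 -0.06908443  0.115     ]
stapletopR [ 0.59048277 -0.10026206  0.115     ]
bow [ 0.61541348 -0.06613656  0.102     ]
[[ 0.912  0.41  -0.   ]
 [ 0.41  -0.912  0.   ]
 [ 0.    -0.    -1.   ]]
```

The manual's scale: shifts go in shares of 0.3 m and turns go in shares of pi rad. Converting my numbers, 0.0319 m / 0.3 = 0.1063, -0.021 m / 0.3 = -0.07.

```bash
echo '[{"finger_gap":0.07,"trans":[0.1063,-0.07,0]},{"finger_gap":0.07,"trans":[0.1063,-0.07,0]},{"finger_gap":0.07,"trans":[0.1063,-0.07,0]},{"finger_gap":0.07,"trans":[0.1063,-0.07,0]},{"finger_gap":0.07,"trans":[0.1063,-0.07,0]},{"finger_gap":0.07,"trans":[0.1063,-0.07,0]},{"finger_gap":0.07,"trans":[0.1063,-0.07,0]},{"finger_gap":0.07,"trans":[0.1063,-0.07,0]},{"finger_gap":0.07,"trans":[0.1063,-0.07,0]},{"finger_gap":0.07,"trans":[0.1063,-0.07,0]},{"finger_gap":0.07,"trans":[0.1063,-0.07,0]},{"finger_gap":0.07,"trans":[0.1063,-0.07,0]},{"finger_gap":0.07,"trans":[0.1063,-0.07,0]},{"finger_gap":0.07,"trans":[0.1063,-0.07,0]},{"finger_gap":0.07,"trans":[0.1063,-0.07,0]}]' | python3 inch.py 40
echo '[{"finger_gap":0.07,"twist":-0.0433},{"finger_gap":0.07,"twist":-0.0433},{"finger_gap":0.07,"twist":-0.0433},{"finger_gap":0.07,"twist":-0.0433},{"finger_gap":0.07,"twist":-0.0433},{"finger_gap":0.07}]' | python3 inch.py
cat > st.py <<'E'
from h import *
from scipy.spatial.transform import Rotation as R
import sys
s=status.read_state();M=R.from_rotvec(s["orientation"]).as_matrix()
print("t",s["t"],"p",s["tool_pos"].round(4),"yaw x",np.degrees(np.arctan2(M[1,0],M[0,0])).round(2),"F",s["force"].round(1),"T",s["wrist_torque"].round(3),"open",round(s["opening"],4),"grip",s["gripper_force"],"q",s["q"].round(2))
if len(sys.argv)>1: print("tool delta",(M.T@(np.array(eval(sys.argv[1]))-s["tool_pos"])).round(4))
E
python3 st.py '[.553,-.0627,.144]'
```

```text
t: 1.9
tool_pos: [0.554, -0.0621, 0.2408]
orientation: [3.071, 0.659, 0.001]
force: [-0.2, 0.3, -0.9]
opening: 0.07
gripper_force: 0.0
t: 2.5
tool_pos: [0.5533, -0.0635, 0.2406]
orientation: [2.674, 1.649, -0.0]
force: [0.0, 0.7, 0.8]
opening: 0.0696
gripper_force: 0.0
t 2.5 p [ 0.5533 -0.0635  0.2406] yaw x 63.32 F [0.  0.7 0.8] T [-0.053 -0.018  0.02 ] open 0.0696 grip 0.0 q [-0.21  0.01  1.61 -0.    1.52  0.26]
tool delta [ 0.0006 -0.0007  0.0966]
```

To row units: 0.03 m / 0.3 = 0.1, 0.02 m / 0.3 = 0.0667.

```bash
echo '[{"finger_gap":0.07,"trans":[0.002,-0.0023,0.1]},{"finger_gap":0.07,"trans":[0,0,0.1]},{"finger_gap":0.07,"trans":[0,0,0.0667]},{"finger_gap":0.07,"trans":[0,0,0.04]},{"finger_gap":0.07,"trans":[0,0,0.0133]},{"finger_gap":0.07}]' | python3 inch.py
python3 st.py '[.553,-.0627,.144]'
echo '[{"finger_gap":0.03},{"finger_gap":0.02},{"finger_gap":0.02},{"finger_gap":0.02},{"finger_gap":0.02},{"finger_gap":0.02},{"finger_gap":0.02}]' | python3 inch.py 50
python3 st.py
```

```text
t: 3.1
tool_pos: [0.5531, -0.0627, 0.1448]
orientation: [-2.677, -1.644, 0.0]
force: [-0.2, -0.1, 0.0]
opening: 0.0701
gripper_force: 0.0
t 3.1 p [ 0.5531 -0.0627  0.1448] yaw x 63.11 F [-0.2 -0.1  0. ] T [-0.084 -0.053  0.002] open 0.0701 grip 0.0 q [-0.21  0.08  1.72  0.    1.34  0.26]
tool delta [ 0.     -0.0001  0.0008]
t: 3.8
tool_pos: [0.553, -0.0627, 0.1448]
orientation: [2.676, 1.646, -0.0]
force: [-0.8, 0.6, 1.9]
opening: 0.029
gripper_force: 50.0
t 3.8 p [ 0.553  -0.0627  0.1448] yaw x 63.19 F [-0.8  0.6  1.9] T [0.024 0.211 0.007] open 0.029 grip 50.001145005226135 q [-0.21  0.08  1.72 -0.    1.34  0.26]
```

To row units: -0.1 rad / 3.1416 = -0.0318.

```bash
echo '[{"finger_gap":0.02,"twist":-0.0318},{"finger_gap":0.02,"twist":-0.0318},{"finger_gap":0.02,"twist":-0.0318},{"finger_gap":0.02,"twist":-0.0318},{"finger_gap":0.02,"twist":-0.0318},{"finger_gap":0.02,"twist":-0.0318},{"finger_gap":0.02,"twist":-0.0318},{"finger_gap":0.02,"twist":-0.0318},{"finger_gap":0.02,"twist":-0.0318},{"finger_gap":0.02,"twist":-0.0159},{"finger_gap":0.02}]' | python3 inch.py; python3 st.py
echo '[{"finger_gap":0.02,"twist":-0.0191},{"finger_gap":0.02}]' | python3 inch.py;python3 st.py
echo '[{"finger_gap":0.02,"twist":-0.0159},{"finger_gap":0.02}]' | python3 inch.py;python3 st.py
echo '[{"finger_gap":0.02,"twist":-0.0159},{"finger_gap":0.02}]' | python3 inch.py;python3 st.py
```

```text
t: 4.9
tool_pos: [0.5531, -0.0626, 0.1447]
orientation: [1.626, 2.688, 0.001]
force: [1.0, 1.3, 1.2]
opening: 0.0292
gripper_force: 50.0
t 4.9 p [ 0.5531 -0.0626  0.1447] yaw x 117.66 F [1.  1.3 1.2] T [ 0.176 -0.203  0.029] open 0.0292 grip 49.99688386917114 q [-0.2   0.08  1.72  0.    1.34 -0.69]
t: 5.1
tool_pos: [0.5532, -0.0626, 0.1448]
orientation: [1.546, 2.734, 0.001]
force: [1.4, 0.9, 2.1]
opening: 0.0287
gripper_force: 50.0
t 5.1 p [ 0.5532 -0.0626  0.1448] yaw x 121.03 F [1.4 0.9 2.1] T [ 0.106 -0.222  0.053] open 0.0287 grip 50.000224113464355 q [-0.2   0.08  1.72  0.    1.34 -0.75]
t: 5.3
tool_pos: [0.5532, -0.0627, 0.1448]
orientation: [1.479, 2.771, 0.0]
force: [0.0, 0.8, 1.2]
opening: 0.0291
gripper_force: 50.0
t 5.3 p [ 0.5532 -0.0627  0.1448] yaw x 123.84 F [0.  0.8 1.2] T [ 0.207 -0.196  0.099] open 0.0291 grip 50.00025451183319 q [-0.2   0.08  1.72  0.    1.34 -0.8 ]
t: 5.5
tool_pos: [0.5532, -0.0627, 0.1448]
orientation: [1.41, 2.807, 0.0]
force: [1.3, 2.3, 1.2]
opening: 0.0291
gripper_force: 50.0
t 5.5 p [ 0.5532 -0.0627  0.1448] yaw x 126.67 F [1.3 2.3 1.2] T [ 0.194 -0.329 -0.08 ] open 0.0291 grip 50.00007748603821 q [-0.21  0.08  1.72  0.    1.34 -0.85]
```

To row units: -0.05 rad / 3.1416 = -0.0159.

```bash
for i in 1; do echo '[{"finger_gap":0.02,"twist":-0.0159},{"finger_gap":0.02}]' | python3 inch.py >/dev/null;python3 st.py; done
echo '[{"finger_gap":0.02,"twist":-0.0159},{"finger_gap":0.02}]' | python3 inch.py>/dev/null;python3 st.py
echo '[{"finger_gap":0.02,"twist":-0.0127},{"finger_gap":0.02}]' | python3 inch.py>/dev/null;python3 st.py
```

```text
t 5.7 p [ 0.5531 -0.0626  0.1448] yaw x 129.53 F [0.7 2.7 1.2] T [ 0.304 -0.133 -0.146] open 0.0289 grip 50.0047767162323 q [-0.2   0.08  1.72  0.    1.34 -0.89]
t 5.9 p [ 0.5528 -0.0623  0.1448] yaw x 132.37 F [-2.   4.   4.9] T [ 0.81   0.071 -0.606] open 0.0289 grip 50.000733733177185 q [-0.2   0.08  1.72  0.    1.34 -0.94]
t 6.1 p [ 0.5533 -0.063   0.1448] yaw x 134.68 F [ 2.2 -0.4  2.3] T [ 0.281 -0.57  -0.087] open 0.0289 grip 49.98080670833588 q [-0.21  0.08  1.72 -0.    1.34 -0.98]
```

To row units: 0.05 rad / 3.1416 = 0.0159.

```bash
echo '[{"finger_gap":0.02,"twist":0.0318},{"finger_gap":0.02,"twist":0.0318},{"finger_gap":0.02,"twist":0.0318},{"finger_gap":0.02,"twist":0.0318},{"finger_gap":0.02,"twist":0.0318},{"finger_gap":0.02,"twist":0.0318},{"finger_gap":0.02,"twist":0.0318},{"finger_gap":0.02,"twist":0.0318},{"finger_gap":0.02,"twist":0.0318},{"finger_gap":0.02,"twist":0.0318},{"finger_gap":0.02,"twist":0.0318},{"finger_gap":0.02,"twist":0.0318},{"finger_gap":0.02,"twist":0.0318},{"finger_gap":0.02,"twist":0.0318},{"finger_gap":0.02,"twist":0.0159},{"finger_gap":0.02}]' | python3 inch.py>/dev/null; python3 st.py
echo '[{"finger_gap":0.02,"twist":0.0159},{"finger_gap":0.02}]' | python3 inch.py>/dev/null;python3 st.py
echo '[{"finger_gap":0.02,"twist":0.0127},{"finger_gap":0.02}]' | python3 inch.py>/dev/null;python3 st.py
echo '[{"finger_gap":0.02,"twist":0.0095},{"finger_gap":0.02}]' | python3 inch.py>/dev/null;python3 st.py
```

```text
t 7.7 p [ 0.5524 -0.0629  0.1448] yaw x 51.43 F [-2.6  1.1  5.1] T [ 0.096  0.397 -0.019] open 0.0287 grip 49.99311804771423 q [-0.21  0.08  1.72 -0.    1.34  0.47]
t 7.9 p [ 0.5525 -0.0631  0.1448] yaw x 48.57 F [-3.3  0.5  5.7] T [ 0.029  0.418 -0.057] open 0.0286 grip 49.99361872673035 q [-0.21  0.08  1.72 -0.    1.34  0.52]
t 8.1 p [ 0.5525 -0.063   0.1448] yaw x 46.3 F [-2.7  0.5  5.7] T [0.113 0.479 0.013] open 0.0289 grip 49.99453783035278 q [-0.21  0.08  1.72 -0.    1.34  0.56]
t 8.3 p [ 0.5526 -0.0629  0.1448] yaw x 44.65 F [-3.8  0.6  5.3] T [0.205 0.454 0.047] open 0.0288 grip 49.993969202041626 q [-0.21  0.08  1.72 -0.    1.34  0.59]
```

To row units: 0.03 rad / 3.1416 = 0.0095.

```bash
echo '[{"finger_gap":0.02,"twist":0.0095},{"finger_gap":0.02}]' | python3 inch.py>/dev/null;python3 st.py
echo '[{"finger_gap":0.02,"twist":0.0095},{"finger_gap":0.02}]' | python3 inch.py>/dev/null;python3 st.py
echo '[{"finger_gap":0.02,"twist":0.0095},{"finger_gap":0.02}]' | python3 inch.py>/dev/null;python3 st.py
```

```text
t 8.5 p [ 0.5527 -0.0627  0.1448] yaw x 43.0 F [-3.5  1.1  6.6] T [0.234 0.404 0.071] open 0.0291 grip 49.99271750450134 q [-0.21  0.08  1.72 -0.    1.34  0.62]
t 8.7 p [ 0.5527 -0.0627  0.1448] yaw x 41.3 F [-3.4  1.3  5.3] T [0.29  0.424 0.089] open 0.0293 grip 49.992899894714355 q [-0.21  0.08  1.72 -0.    1.34  0.65]
t 8.9 p [ 0.5527 -0.0628  0.1447] yaw x 39.59 F [-3.1  0.5  4.5] T [0.179 0.404 0.282] open 0.0295 grip 49.992433190345764 q [-0.21  0.08  1.72 -0.    1.34  0.67]
```

To row units: -0.1 rad / 3.1416 = -0.0318.

```bash
echo '[{"finger_gap":0.02,"twist":-0.0318},{"finger_gap":0.02,"twist":-0.0318},{"finger_gap":0.02,"twist":-0.0318},{"finger_gap":0.02,"twist":-0.0318},{"finger_gap":0.02,"twist":-0.0318},{"finger_gap":0.02,"twist":-0.0318},{"finger_gap":0.02,"twist":-0.0318},{"finger_gap":0.02,"twist":-0.0318},{"finger_gap":0.02,"twist":-0.0159},{"finger_gap":0.02,"twist":-0.0064},{"finger_gap":0.02}]' | python3 inch.py>/dev/null; python3 st.py
python3 - <<'E'
from h import *
t=optics.read_camera("top");s=optics.read_camera("side")
im=np.zeros((600,800,3),np.uint8);a=crop(t,310,165,390,265,4);im[:400,:320]=a
b=crop(s,260,160,370,260,4);im[:400,330:770]=b;cv2.imwrite("pics/c2.png",im[:400])
E
```

```text
t 10.0 p [ 0.5532 -0.0628  0.1447] yaw x 89.48 F [1.6 0.9 1.2] T [ 0.18  -0.526  0.034] open 0.029 grip 49.97755587100983 q [-0.21  0.08  1.72 -0.    1.34 -0.2 ]
```

View pics/c2.png

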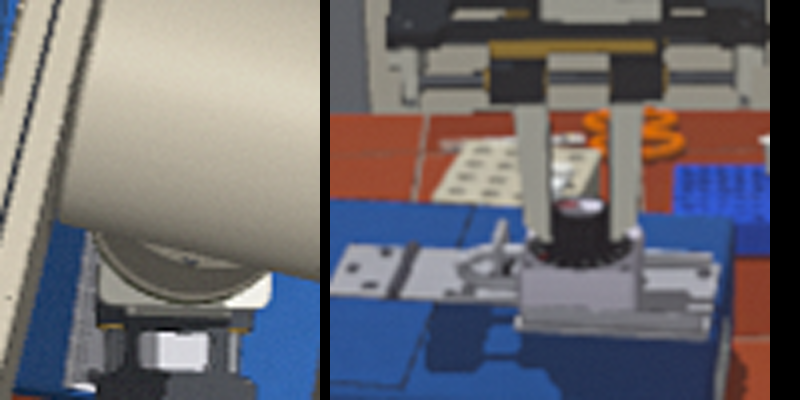

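The side view shows the pads on the knob, with the red pointer at (565,203) pointing toward the bow. I'll draw back and watch the force.

To row units: -0.005 m / 0.3 = -0.0167, 0.0006 m / 0.3 = 0.002.

```bash
echo '[{"finger_gap":0.02,"trans":[0.002,-0.0167,0]},{"finger_gap":0.02,"trans":[0.002,-0.0167,0]},{"finger_gap":0.02}]' | python3 inch.py >/dev/null; python3 st.py
echo '[{"finger_gap":0.02,"trans":[0.001,-0.01,0]},{"finger_gap":0.02,"trans":[0.001,-0.0067,0]},{"finger_gap":0.02}]' | python3 inch.py >/dev/null; python3 st.py
python3 knob.py 2>&1 | tail -0
```

```text
t 10.4 p [ 0.5424 -0.0615  0.1447] yaw x 89.52 F [ 0.1 -0.8  1. ] T [-0.061 -0.413 -0.067] open 0.029 grip 49.97866988182068 q [-0.21  0.05  1.75 -0.    1.34 -0.2 ]
t 10.7 p [ 0.5378 -0.0609  0.1447] yaw x 89.53 F [ 2.8 -0.6  1.7] T [-0.075 -0.71  -0.077] open 0.0286 grip 49.97819244861603 q [-0.21  0.04  1.76 -0.    1.34 -0.2 ]
```

To row units: -0.005 m / 0.3 = -0.0167, -0.004 m / 0.3 = -0.0133.

```bash
echo '[{"finger_gap":0.02,"trans":[0.002,-0.0167,0]},{"finger_gap":0.02,"trans":[0.002,-0.0167,0]},{"finger_gap":0.02,"trans":[0.002,-0.0167,0]},{"finger_gap":0.02,"trans":[0.002,-0.0133,0]},{"finger_gap":0.02}]' | python3 inch.py >/dev/null; python3 st.py
echo '[{"finger_gap":0.02,"trans":[0.001,-0.0083,0]},{"finger_gap":0.02}]' | python3 inch.py >/dev/null; python3 st.py
echo '[{"finger_gap":0.02,"trans":[0.0007,-0.0067,0]},{"finger_gap":0.02}]' | python3 inch.py >/dev/null; python3 st.py
```

```text
t 11.3 p [ 0.5182 -0.0582  0.1447] yaw x 89.54 F [ 0.6 -0.4  2.5] T [-0.077 -0.316 -0.023] open 0.0288 grip 49.98100697994232 q [-0.21 -0.01  1.82 -0.    1.34 -0.2 ]
t 11.5 p [ 0.5172 -0.0582  0.1448] yaw x 89.54 F [ 6.5 -3.1 -1.6] T [-0.258 -1.538 -0.076] open 0.029 grip 49.97585713863373 q [-0.21 -0.02  1.82 -0.    1.34 -0.2 ]
t 11.7 p [ 0.5163 -0.0583  0.1451] yaw x 89.53 F [12.6 -3.1 -4.7] T [-0.586 -2.506 -0.082] open 0.0287 grip 49.97477173805237 q [-0.21 -0.03  1.83 -0.    1.34 -0.2 ]
```

To row units: 0.006 m / 0.3 = 0.02, 0.005 m / 0.3 = 0.0167.

```bash
python3 st.py '[.5607,-.0635,.1448]'; echo '[{"finger_gap":0.02,"trans":[-0.0013,0.0133,0]},{"finger_gap":0.02,"trans":[-0.002,0.02,0]},{"finger_gap":0.02,"trans":[-0.002,0.02,0]},{"finger_gap":0.02,"trans":[-0.002,0.02,0]},{"finger_gap":0.02,"trans":[-0.002,0.02,0]},{"finger_gap":0.02,"trans":[-0.002,0.02,0]},{"finger_gap":0.02,"trans":[-0.002,0.02,0]},{"finger_gap":0.02,"trans":[-0.002,0.0167,0]},{"finger_gap":0.02}]' | python3 inch.py ; python3 st.py '[.5607,-.0635,.1448]'
python3 - <<'E'
from h import *
s=optics.read_camera("side");b=crop(s,260,190,370,260,7);cv2.imwrite("pics/c3.png",b)
E
```

```text
t 11.7 p [ 0.5163 -0.0583  0.1451] yaw x 89.53 F [12.6 -3.1 -4.7] T [-0.586 -2.506 -0.082] open 0.0287 grip 49.97477173805237 q [-0.21 -0.03  1.83 -0.    1.34 -0.2 ]
tool delta [-0.0048  0.0444  0.0005]
t: 12.6
tool_pos: [0.5586, -0.0625, 0.1447]
orientation: [-2.228, -2.211, 0.003]
force: [-3.3, -0.4, 7.3]
opening: 0.0289
gripper_force: 50.0
t 12.6 p [ 0.5586 -0.0625  0.1447] yaw x 89.55 F [-3.3 -0.4  7.3] T [ 0.066  0.353 -0.004] open 0.0289 grip 49.994807839393616 q [-0.2   0.1   1.7  -0.    1.35 -0.19]
tool delta [-0.001   0.0021 -0.0001]
```

View pics/c3.png

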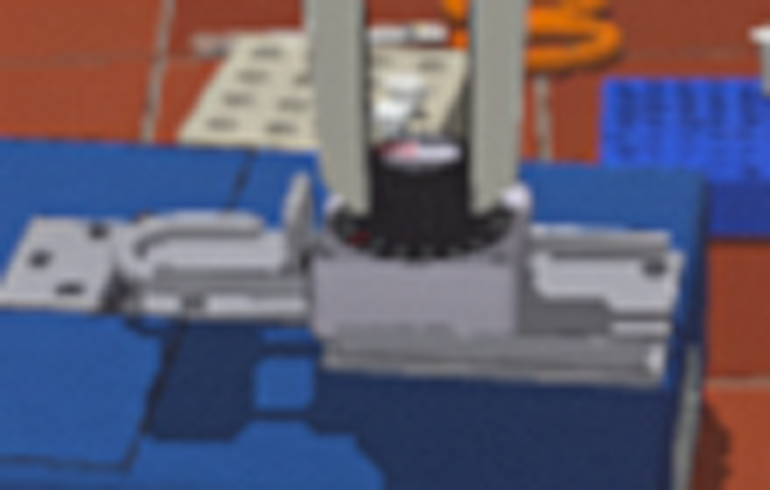

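The side crop shows the shackle fully out and its short leg tip at (262,225). The tip has cleared the staple at (298,225), so I can lift.

```bash
echo '[{"finger_gap":0.02,"trans":[-0.0017,0.0033,0]},{"finger_gap":0.02,"trans":[0,0,-0.0133]},{"finger_gap":0.02,"trans":[0,0,-0.0133]},{"finger_gap":0.02,"trans":[0,0,-0.0133]},{"finger_gap":0.02}]' | python3 inch.py ; python3 st.py
```

```text
t: 13.15
tool_pos: [0.5604, -0.0631, 0.1567]
orientation: [-2.23, -2.212, 0.0]
force: [-0.8, -0.7, -5.2]
opening: 0.0292
gripper_force: 50.0
t 13.15 p [ 0.5604 -0.0631  0.1567] yaw x 89.55 F [-0.8 -0.7 -5.2] T [-0.044 -0.033  0.031] open 0.0292 grip 49.985448718070984 q [-0.2   0.09  1.69  0.    1.36 -0.2 ]
```

To row units: -0.01 m / 0.3 = -0.0333, -0.005 m / 0.3 = -0.0167.

```bash
echo '[{"finger_gap":0.02,"trans":[0,0,-0.0167]},{"finger_gap":0.02,"trans":[0,0,-0.0333]},{"finger_gap":0.02,"trans":[0,0,-0.0333]},{"finger_gap":0.02,"trans":[0,0,-0.0333]},{"finger_gap":0.02,"trans":[0,0,-0.0333]},{"finger_gap":0.02,"trans":[0,0,-0.0333]},{"finger_gap":0.02,"trans":[0,0,-0.0333]},{"finger_gap":0.02,"trans":[0,0,-0.0333]},{"finger_gap":0.02,"trans":[0,0,-0.0333]},{"finger_gap":0.02,"trans":[0,0,-0.0167]},{"finger_gap":0.02},{"finger_gap":0.02},{"finger_gap":0.02}]' | python3 inch.py ; python3 st.py
python3 - <<'E'
from h import *
s=optics.read_camera("side");cv2.imwrite("pics/c4.png",crop(s,210,130,430,280,3.5))
E
```

```text
t: 14.45
tool_pos: [0.5601, -0.0631, 0.2459]
orientation: [-2.23, -2.212, 0.001]
force: [-0.1, 0.5, -6.2]
opening: 0.0291
gripper_force: 50.0
t 14.45 p [ 0.5601 -0.0631  0.2459] yaw x 89.54 F [-0.1  0.5 -6.2] T [-0.011  0.002 -0.007] open 0.0291 grip 49.98349606990814 q [-0.2   0.03  1.58  0.    1.53 -0.2 ]
```

View pics/c4.png

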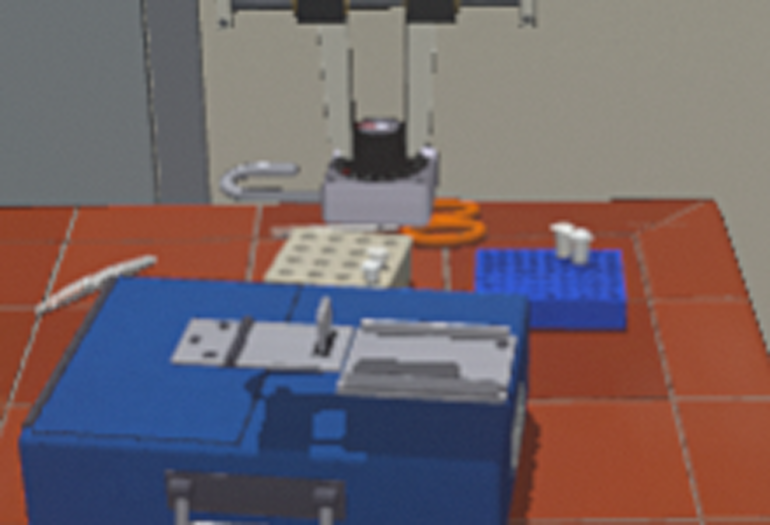

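The lock hangs level at (380,190) with the dial up and the shackle open, and the staple at (323,330) is free. The lock's underside is about 10 cm above the strongbox. I'll hand in.

```bash
python3 -c "
from plant import robot, optics, status
print(robot.close_job())"
```

```text
the job is handed in; nothing more can be done
None
```

The padlock is off the hasp and the job is handed in: the gripper is still holding the lock about 10 cm above the strongbox, dial up and shackle open. The cool pack, tube rack and petri dish were not touched. I got no verdict back when I handed in.

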